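# Line up tins by height on the pouring board

## Robot

A 6-joint arm with a two-finger parallel gripper is mounted at the origin on the work surface. World frame = base frame: x ahead of the robot, y to its left, z up, the work surface at z = 0. Lengths are in m, angles in rad, forces in N, time in s.
With the tool pointing down it reaches from about 0.25 to 0.725 m from the base axis. Payload 4 kg.
Tool frame: the origin (TCP) lies midway between the tips of the shut fingers; the grasp point (between the pads) lies 19 mm behind it; z points along the fingers, y is the line along which they close (so a half turn about z gives the same grasp; the last joint's range is limited). The gripper opens to 85 mm and grips with 20 to 120 N. Pads are 22 mm wide; open, the fingers measure 114 mm over their backs; the gripper's body (76 mm by 85 mm) begins 54 mm behind the grasp point. The pads swing forward as they close: fully open they stand 13 mm farther back than shut.
Start: joints at [-1.158, 0.241, 0.005, 1.335, 0, 1.571], TCP at [0.201, -0.458, 0.231] pointing down, gripper open.
Joint ranges: [-2.72, 2.72], [-1.05, 1.87], [-1.09, 1.28], [-1.99, 2.15], [-1.42, 1.44], [-3.14, 3.14]. Speed limits (rad/s): [2.79, 2.79, 3.14, 3.14, 3.14, 3.14].

## Interface

Orientations are given as a unit quaternion [x, y, z, w].
In Python, from workcell import get_obs, camera, job_done, silhouettes gives the robot as it stands. The module is installed in compiled form; this text tells all that it offers.
- The arm moves only by the tool drive_tool, never from a script. Its argument "increments" is a list of rows, each a list of 3 entries, a list of its own where there are three numbers: the shift along the world's x, y, z in mm, then the turn, a rotation vector about the world's x, y, z in degrees, then the opening, from 0 (shut) to 1 (fully open). A call has 1 to 8 rows; each row shifts and turns the commanded pose from where the row before left it; what a row does not reach is not made up. A row lasts 1/12 s, in which the tool goes at most 41.7 mm and 7.16 degrees, less where a joint would pass 70% of its speed; a pose out of reach is approached as far as the arm can. A call is refused whole if a number of a shift passes 41.7 or a number of a turn 7.16, either way. A call with a gripper value outside its range is refused whole. The fingers move at their own pace and stop on an object; the grip force is fixed at half the most. Time passes only in rows, so rows that do not move let the fingers close. It gives the time, the measured TCP pose, the force, the opening and the grip force at its end, in the units of the state.
- get_obs(): the state, without advancing time (a new reading comes with each control period).
- camera(name): name is "scene" or "top" or "wrist"; returns a dict with "image" (400x640x3 uint8, red, green, blue), "K" (3x3 intrinsics, pixels), "view" (4x4, takes a point from world to camera coordinates). Camera axes: x right, y down, z forward; pixel columns grow to the right and rows downward; lengths in m; the calibration is good to about 2 mm. The wrist camera is an equidistant fisheye: a pixel r from the principal point sees the ray r / f radians off the axis. A picture is of the moment at which its call begins. There is no depth.
- job_done(): hands the job in; it is judged then, once.
Trained networks look in a picture, given as the dict that the camera call returned (one of the last four; its "shot" number tells which), for a name from the list of things; names that differ only in an ending like _2 or _b are one class to them, and where a whole thing is asked for, a point or a joint stands for the part that bears it (a point fixed in the world has none). Each returns a list of dicts, best first, with "conf" (0 to 1); they miss things now and then, are a little off and sometimes report something else, mostly with a low value. They report only what shows in the picture. A call takes as long as a camera call. They do not tell look-alikes from the thing itself.
- silhouettes(query, picture): "region" (400x640 bool, what is visible of it) and "bbox" ([left, top, right, bottom] in pixels, round what is visible of it).
The state is a dict: "clock": time; "joint_pos": joint angles; "joint_vel": joint speeds; "tau": joint torques, N m; "eef_pos": TCP position; "tool_rot": TCP orientation; "ft_force": force on the tool from outside, world axes, zero at the start; "ft_torque": the same for the moment, N m; "grip_width": finger opening in m; "grasp_force": force on a finger pad.
Only numpy, scipy, OpenCV 4.12 (cv2) and the standard library are available. Lean on these libraries where they do the work, as an engineer would, in place of code of your own. Each camera call takes 0.05 s, during which the arm holds its last target. There are 200 camera calls.

## Task

Line the four filled tins up in order of height on the pouring board, one standing centred on each cork pad: the tallest on the pad next to the upright wooden end block, then ever shorter, with the shortest on the pad farthest from the block. Keep the tins upright throughout, let go of them all, and leave the glass jar where it stands.

Things in the scene. Friction and masses are not known exactly. Their poses are not given: they have to be found in the camera images.
- tin_115: The tallest of the four loose tins: an upright gold-coloured food tin, closed on top by a rigid filling of rolled cardboard, 115 mm tall, 54 mm in diameter, about 150 g (up to 30 percent more or less). Width says nothing about height. It starts standing on the table on the robot's side of the board. Origin at the centre of its underside, z up its axis.
- tin_90: The second tallest of the four loose tins: an upright gold-coloured food tin with a white paper label, closed on top by a rigid filling of rolled cardboard, 90 mm tall, 62 mm in diameter, about 160 g (up to 30 percent more or less). Width says nothing about height. It starts standing on the table on the robot's side of the board. Origin at the centre of its underside, z up its axis.
- tin_66: The third tallest of the four loose tins: an upright gold-coloured food tin, closed on top by a rigid filling of rolled cardboard, 66 mm tall, 50 mm in diameter, about 90 g (up to 30 percent more or less). Width says nothing about height. It starts standing on the table on the robot's side of the board. Origin at the centre of its underside, z up its axis.
- tin_44: The shortest of the four loose tins: an upright gold-coloured food tin, closed on top by a rigid filling of rolled cardboard, 44 mm tall, 58 mm in diameter, about 80 g (up to 30 percent more or less). Width says nothing about height. It starts standing on the table on the robot's side of the board. Origin at the centre of its underside, z up its axis.
- pad_1: Cork disc at the board's left end (+y), 76 mm in diameter, 3 mm thick, one of four in a straight row 95 mm apart, fixed on a white-painted plank (520 x 110 x 18 mm) lying across the table. Origin at the centre of its underside, 18 mm above the table; the cork's top is 3 mm above that. Its y axis runs along the row, z up.
- pad_2: Cork disc second from the left, 76 mm in diameter, 3 mm thick, one of four in a straight row 95 mm apart, fixed on a white-painted plank (520 x 110 x 18 mm) lying across the table. Origin at the centre of its underside, 18 mm above the table; the cork's top is 3 mm above that. Its y axis runs along the row, z up.
- pad_3: Cork disc third from the left, 76 mm in diameter, 3 mm thick, one of four in a straight row 95 mm apart, fixed on a white-painted plank (520 x 110 x 18 mm) lying across the table. Origin at the centre of its underside, 18 mm above the table; the cork's top is 3 mm above that. Its y axis runs along the row, z up.
- pad_4: Cork disc at the board's right end (-y), 76 mm in diameter, 3 mm thick, one of four in a straight row 95 mm apart, fixed on a white-painted plank (520 x 110 x 18 mm) lying across the table. Origin at the centre of its underside, 18 mm above the table; the cork's top is 3 mm above that. Its y axis runs along the row, z up.
- end_block: Pale wooden block fixed on the board's left or right end, in line with the row: 40 mm along the row, 70 mm across it, 60 mm high; its centre is 85 mm from the centre of the nearest cork disc. Origin at the centre of its underside, 18 mm above the table. The board's other end has only a flat steel plate, 4 mm thick.
- jar: Loose closed glass jar with a steel cap, 66 mm in diameter, 85 mm tall, 300 g, standing on the table off the board's left or right end: a bystander. Origin at the centre of its underside. A grey roll of tape (90 mm across, 45 mm high) lies off the other end, a hammer lies beyond the board.
There are look-alikes about, which are no part of the job. Leave any green or turquoise look-alike of the tin_66 alone. Leave any green look-alike of the tin_115 alone.

How it is judged:
At the end, for the whole second after the job is handed in: Counted from the end block, the tins of 115, 90, 66 and 44 mm stand in that order, one on each cork pad, each centred within 15 mm, upright within 0.1 rad, resting on the cork, released and at rest; the jar stands within 30 mm of where it was (((horizontal distance between end_block and pad_1 below 0.12 m and horizontal distance between tin_115 and pad_1 below 0.015 m and z of tin_115 in the frame of pad_1 between -0.001 and 0.008 m and horizontal distance between tin_90 and pad_2 below 0.015 m and z of tin_90 in the frame of pad_2 between -0.001 and 0.008 m and horizontal distance between tin_66 and pad_3 below 0.015 m and z of tin_66 in the frame of pad_3 between -0.001 and 0.008 m and horizontal distance between tin_44 and pad_4 below 0.015 m and z of tin_44 in the frame of pad_4 between -0.001 and 0.008 m) or (horizontal distance between end_block and pad_4 below 0.12 m and horizontal distance between tin_115 and pad_4 below 0.015 m and z of tin_115 in the frame of pad_4 between -0.001 and 0.008 m and horizontal distance between tin_90 and pad_3 below 0.015 m and z of tin_90 in the frame of pad_3 between -0.001 and 0.008 m and horizontal distance between tin_66 and pad_2 below 0.015 m and z of tin_66 in the frame of pad_2 between -0.001 and 0.008 m and horizontal distance between tin_44 and pad_1 below 0.015 m and z of tin_44 in the frame of pad_1 between -0.001 and 0.008 m)) and angle between each of tin_115, tin_90, tin_66, tin_44's own z axis and vertical below 0.1 rad and linear speed of each of tin_115, tin_90, tin_66, tin_44 below 0.02 m/s and contact force between each of tin_115, tin_90, tin_66, tin_44 and the fingers below 0.1 N and distance of jar from where it was at the start of the episode below 0.03 m and angle between jar's own z axis and vertical below 0.2 rad); the robot touches nothing.
It fails at once if a tin is tipped over (more than 40 degrees from upright) (angle between any of tin_115, tin_90, tin_66, tin_44's own z axis and vertical above 0.7 rad).
It fails at once if the glass jar is shifted more than 30 mm or knocked over (distance of jar from where it was at the start of the episode above 0.03 m or angle between jar's own z axis and vertical above 0.5 rad).
It also fails if it takes over 93 s, if anything falls off the work surface, if the arm or the gripper's body presses on something with over 40 N, if the wrist force passes 120 N, or if a joint passes its speed limit or range.

## Working session

There is one attempt and no reset: what is moved stays moved. The work goes in short steps, Python scripts to look and compute and a tool call to move; the robot and the scene stay as the last step left them, time stands still between calls to the robot, and variables do not carry over. Pictures are saved under pics/ and viewed, at most 14 in all, crops included, and the job is handed in when it is done.

Besides the shell and the picture viewer there is one more tool, called after "Request:" as name(argument=value, ...), one argument or row to a line, values as JSON. drive_tool: Moves the arm, as the interface text tells. Its arguments: {"type":"object","properties":{"increments":{"type":"array"}},"required":["increments"]}

```bash
mkdir -p pics; cat > h.py <<'E'
import numpy as np, cv2
from workcell import get_obs, camera, job_done, silhouettes
def save(n,im): cv2.imwrite('pics/'+n+'.png',cv2.cvtColor(im,cv2.COLOR_RGB2BGR))
def ray(c,u,v):
    K,V=np.array(c['K']),np.array(c['view']); R=V[:3,:3]; o=-R.T@V[:3,3]
    d=R.T@np.linalg.solve(K,[u,v,1.]); return o,d/np.linalg.norm(d)
def atz(c,u,v,z):
    o,d=ray(c,u,v); return o+d*(z-o[2])/d[2]
def proj(c,p):
    K,V=np.array(c['K']),np.array(c['view']); q=K@(V[:3,:3]@np.array(p)+V[:3,3]); return q[:2]/q[2]
E
python3 - <<'E'
from h import *
for n in('scene','top'):
    c=camera(n); save(n+'0',c['image']); print(n,c['K'],c['view'])
    for q in ['tin_115','tin_90','tin_66','tin_44','pad_1','end_block','jar']:
        for s in silhouettes(q,c): print(q,round(s['conf'],2),s['bbox'])
o=get_obs();print(o['eef_pos'],o['tool_rot'],o['grip_width'],o['clock'])
E
```

```text
scene [[418.44341032   0.         314.33904859]
 [  0.         418.44341032 194.31555262]
 [  0.           0.           1.        ]] [[ 0.61201658  0.79064767  0.01766297 -0.30554517]
 [ 0.51004183 -0.37754235 -0.77286422 -0.23157477]
 [-0.60439477  0.48201457 -0.63432556  1.65544454]
 [ 0.          0.          0.          1.        ]]
tin_115 0.95 [323.5, 151.0, 343.0, 185.3]
tin_115 0.94 [233.4, 199.5, 246.5, 228.1]
tin_115 0.85 [236.4, 181.4, 251.2, 204.0]
tin_115 0.85 [369.6, 117.1, 384.3, 149.7]
tin_115 0.72 [197.7, 203.9, 216.7, 234.0]
tin_115 0.64 [272.7, 189.6, 291.9, 215.0]
tin_115 0.6 [358.7, 133.1, 378.8, 170.3]
tin_90 0.95 [323.5, 151.0, 343.0, 185.3]
tin_90 0.94 [233.4, 199.5, 246.5, 228.1]
tin_90 0.85 [236.4, 181.4, 251.2, 204.0]
tin_90 0.85 [369.6, 117.1, 384.3, 149.7]
tin_90 0.72 [197.7, 203.9, 216.7, 234.0]
tin_90 0.64 [272.7, 189.6, 291.9, 215.0]
tin_90 0.6 [358.7, 133.1, 378.8, 170.3]
tin_66 0.95 [323.5, 151.0, 343.0, 185.3]
tin_66 0.94 [233.4, 199.5, 246.5, 228.1]
tin_66 0.85 [236.4, 181.4, 251.2, 204.0]
tin_66 0.85 [369.6, 117.1, 384.3, 149.7]
tin_66 0.72 [197.7,
[... 1952 characters left out ...]
183.3]
tin_44 0.86 [211.4, 204.5, 235.8, 233.1]
tin_44 0.84 [368.7, 255.0, 391.7, 271.0]
tin_44 0.81 [263.6, 214.1, 287.4, 236.3]
tin_44 0.76 [165.0, 224.4, 197.7, 248.1]
tin_44 0.62 [390.0, 228.8, 410.6, 243.6]
tin_44 0.59 [415.6, 240.8, 444.1, 265.8]
tin_44 0.53 [344.4, 215.7, 362.3, 239.5]
tin_44 0.15 [360.0, 162.3, 385.8, 183.3]
pad_1 0.91 [359.2, 162.3, 386.8, 180.5]
pad_1 0.87 [330.0, 160.6, 354.0, 180.6]
pad_1 0.76 [297.6, 157.7, 322.4, 183.5]
pad_1 0.57 [263.0, 153.4, 295.4, 175.6]
end_block 0.63 [237.3, 146.8, 256.5, 175.8]
jar 0.61 [446.9, 202.1, 475.3, 228.6]
[ 0.20059304 -0.45802109  0.23133868] [9.78775732e-01 2.04934292e-01 4.47365927e-06 4.34424696e-05] 0.08550225291036778 0.8
```

```bash
python3 - <<'E'
from h import *
a=cv2.cvtColor(cv2.imread('pics/top0.png'),cv2.COLOR_BGR2RGB)[130:290,140:500]
b=cv2.cvtColor(cv2.imread('pics/scene0.png'),cv2.COLOR_BGR2RGB)[100:290,170:430]
save('t',cv2.resize(a,(792,352),interpolation=3)); save('s',cv2.resize(b,(780,570),interpolation=3))
E
```

```text
(no output)
```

View pics/t.png

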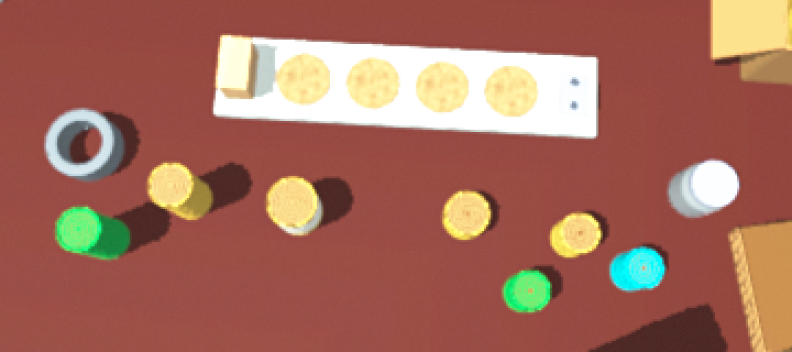

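View pics/s.png

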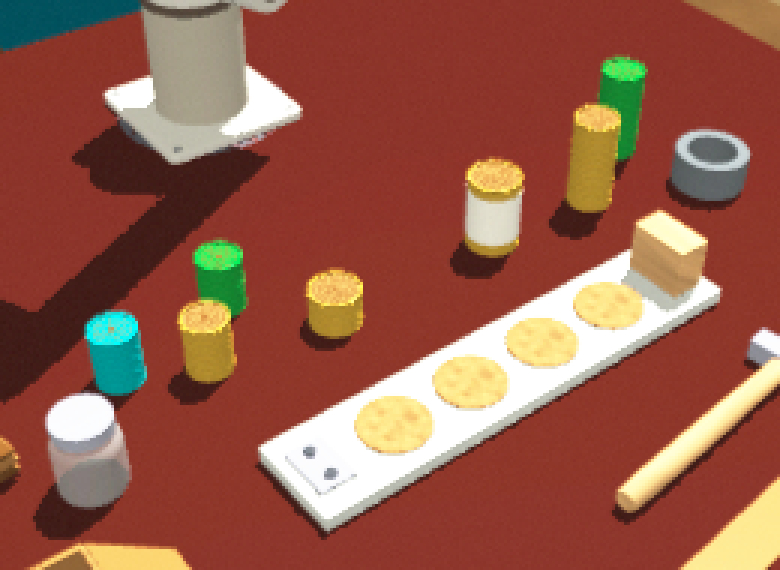

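Top crop: the tape is at (85,145) and the end block at (237,67), so the block is at the left/+y end and pad_1 takes the 115. The jar is at (705,188).
- Gold tins: (172,185) is tall and plain, so tin_115. (293,205) has the white label, so tin_90. (466,215) is the squat one, so tin_44. (580,233) is medium height, so tin_66.
- Look-alikes to leave alone: green tall (78,230), green (527,290), turquoise (637,268).

The scene crop confirms this: tall gold (595,155), label (493,207), squat (335,303), medium gold (207,340).

```bash
cat > m.py <<'E'
from h import *
from scipy.optimize import least_squares
def mask(c,box,pad=6,white=False):
    im=c['image']; hsv=cv2.cvtColor(im,cv2.COLOR_RGB2HSV); H,S,V=[hsv[...,i].astype(int) for i in range(3)]
    m=(H>9)&(H<34)&(V>90)&(S>60)
    if white: m|=(S<70)&(V>100)
    l,t,r,b=[int(x) for x in box]; z=np.zeros(m.shape,np.uint8)
    z[t-pad:b+pad,l-pad:r+pad]=m[t-pad:b+pad,l-pad:r+pad]
    n,lab,st,ce=cv2.connectedComponentsWithStats(z); k=1+np.argmax(st[1:,4])
    z=(lab==k).astype(np.uint8); cs,_=cv2.findContours(z,0,2)
    z*=0; cv2.drawContours(z,cs,-1,1,-1); return z
def desc(z):
    m=cv2.moments(z,True); return np.array([m['m10']/m['m00'],m['m01']/m['m00'],np.sqrt(m['m00'])])
A=np.linspace(0,2*np.pi,48)
def model(c,x,y,z0,z1,d):
    P=[proj(c,(x+d/2*np.cos(a),y+d/2*np.sin(a),z)) for a in A for z in(z0,z1)]
    h=cv2.convexHull(np.float32(P)); m=cv2.moments(h)
    return np.array([m['m10']/m['m00'],m['m01']/m['m00'],np.sqrt(m['m00'])])
def fit(views,d,x0,z0=0.,hfix=None):
    D=[(c,desc(z)) for c,z in views]
    if hfix is None: f=lambda p:np.concatenate([model(c,p[0],p[1],z0,p[2],d)-q for c,q in D])
    else: f=lambda p:np.concatenate([(model(c,p[0],p[1],p[2],p[2]+hfix,d)-q)*[1,1,.3] for c,q in D])
    s=least_squares(f,x0,x_scale=.05,diff_step=1e-3); return s.x,s.fun
E
python3 - <<'E'
from m import *
s=camera('scene');t=camera('top')
T={'115':([323.5,151,343,185.3],[211.4,204.5,235.8,233.1],.054,.115),'90':([323.5-0,151,343,185.3],[263.6,214.1,287.4,236.3],.062,.09),
'66':([233,199.5,246.5,228],[390,228.8,410.6,243.6],.05,.066),'44':([272.7,189.6,291.9,215],[344.4,215.7,362.3,239.5],.058,.044)}
T['115']=([358.7,133.1,378.8,170.3],)+T['115'][1:]
for k,(bs,bt,d,h) in T.items():
    w=k=='90'; zs,zt=mask(s,bs,4,w),mask(t,bt,4,w)
    g=atz(t,(bt[0]+bt[2])/2,(bt[1]+bt[3])/2,h/2)
    p,r=fit([(s,zs),(t,zt)],d,[g[0],g[1],h*.9]); p2,r2=fit([(s,zs),(t,zt)],d,[g[0],g[1],.005],hfix=h)
    print(k,p.round(4),r.round(1),'| fixed h',p2.round(4))
PS=[[362,195,384.5,210.6],[341.7,206.9,364.4,219.6],[316.6,218.3,337.8,236.8],[286.8,234.1,317,253.3]]
PT=[[263,153.4,295.4,175.6],[297.6,157.7,322.4,183.5],[330,160.6,354,180.6],[359.2,162.3,386.8,180.5]]
Q=[]
for a,b in zip(PS,PT):
    zs,zt=mask(s,a,2),mask(t,b,2); g=atz(t,(b[0]+b[2])/2,(b[1]+b[3])/2,.02)
    p,r=fit([(s,zs),(t,zt)],.076,[g[0],g[1],.025],hfix=.0005); Q.append(p); print('pad',p.round(4),r.round(1))
Q=np.array(Q);c=Q.mean(0)[:2];u=np.linalg.svd(Q[:,:2]-c)[2][0]; u*=np.sign(u[1])
print('row',u,np.degrees(np.arctan2(-u[0],u[1])),[(c+u*.095*k).round(4) for k in(1.5,.5,-.5,-1.5)])
j=silhouettes('jar',t)[0]['bbox'];print('jar',atz(t,(j[0]+j[2])/2,(j[1]+j[3])/2,.045))
for n,b in(('green66',(380,263)),('turq',(430,253)),('green115',(175,234))): print(n,atz(t,*b,.06))
o=get_obs();print(o['clock'],o['eef_pos'],o['tool_rot'])
E
```

```text
115 [0.4519 0.2696 0.1194] [-0.2 -0.5 -0.1 -0.  -0.3 -1. ] | fixed h [ 4.517e-01  2.706e-01 -3.000e-04]
90 [0.4462 0.1237 0.0944] [-0.1 -0.3  0.  -0.  -0.2 -1. ] | fixed h [0.4461 0.124  0.0008]
66 [ 0.4384 -0.2409  0.0702] [-0.2 -0.4 -0.1  0.1 -0.3 -1.2] | fixed h [ 4.380e-01 -2.409e-01  2.000e-04]
44 [ 0.4552 -0.0988  0.0491] [-0.2 -0.3  0.  -0.  -0.3 -1.2] | fixed h [ 0.4551 -0.0987  0.0013]
pad [0.6261 0.134  0.0197] [-0.2  0.1  0.  -0.2 -0.1  0.4]
pad [0.6276 0.0386 0.0206] [-0.1  0.   0.2 -0.1 -0.1  0.4]
pad [ 0.6294 -0.0565  0.0192] [-0.1  0.   0.1 -0.  -0.   0.4]
pad [ 0.6312 -0.151   0.0194] [0.  0.  0.1 0.  0.  0.4]
row [-0.01813805  0.99983549] 1.0392908333383093 [array([0.626 , 0.1337]), array([0.6277, 0.0388]), array([ 0.6294, -0.0562]), array([ 0.6312, -0.1512])]
jar [ 0.5063077  -0.40773515  0.045     ]
green66 [ 0.35693836 -0.17996051  0.06      ]
turq [ 0.39477501 -0.31714512  0.06      ]
green115 [0.39346044 0.39423093 0.06      ]
0.95 [ 0.2005853  -0.45799523  0.23130659] [ 9.78773636e-01  2.04944310e-01  4.07651972e-07 -9.15582001e-06]
```

The two-view fits agree with the stated heights (the fitted tops are about 4 mm high). I'll start with tin_66, so every tin is set down next to shorter neighbours or none. The fingers will close along x.

Request:
drive_tool(
  increments=[
    [[29, 26, 0], [0, 0, 7], 1],
    [[29, 26, 0], [0, 0, 7], 1],
    [[29, 26, 0], [0, 0, 7], 1],
    [[29, 26, 0], [0, 0, 7], 1],
    [[29, 26, 0], [0, 0, 7], 1],
    [[29, 26, 0], [0, 0, 7], 1],
    [[29, 26, 0], [0, 0, 7], 1],
    [[29, 26, 0], [0, 0, 7], 1],
  ],
)

```text
clock: 1.62
eef_pos: [0.4338, -0.2485, 0.2315]
tool_rot: [0.766, 0.643, 0.0, 0.0]
ft_force: [0.0, -1.2, -0.5]
grip_width: 0.0858
grasp_force: 0.0
```

Request:
drive_tool(
  increments=[
    [[3, 5, -10], [0, 0, 5.2], 1],
    [[2.4, 4, -30], [0, 0, 5.2], 1],
    [[0, 0, -40], [0, 0, 0], 1],
    [[0, 0, -30], [0, 0, 0], 1],
    [[0, 0, 0], [0, 0, 0], 1],
  ],
)

```text
clock: 2.03
eef_pos: [0.4337, -0.2382, 0.1153]
tool_rot: [0.706, 0.708, -0.002, -0.006]
ft_force: [-1.2, 0.4, -1.1]
grip_width: 0.0851
grasp_force: 0.0
```

```bash
python3 - <<'E'
from h import *
c=camera('wrist'); save('w1',c['image']); o=get_obs(); print(o['eef_pos'],o['tool_rot'],o['joint_pos'],c['K'],c['view'])
E
```

```text
[ 0.43537114 -0.23938352  0.1185109 ] [ 0.70666614  0.70753574 -0.0011487  -0.00385014] [-5.02680195e-01  3.20381500e-01 -1.93704470e-01  1.06474583e+00
 -6.30157167e-05  1.06688657e+00] [[309.70691629   0.         312.7088659 ]
 [  0.         309.70691629 199.07691812]
 [  0.           0.           1.        ]] [[ 0.99994239  0.00140233 -0.01064204 -0.43271524]
 [ 0.00408442 -0.96655884  0.25641242 -0.23451613]
 [-0.00992659 -0.25644111 -0.96650888  0.20915461]
 [ 0.          0.          0.          1.        ]]
```

View pics/w1.png

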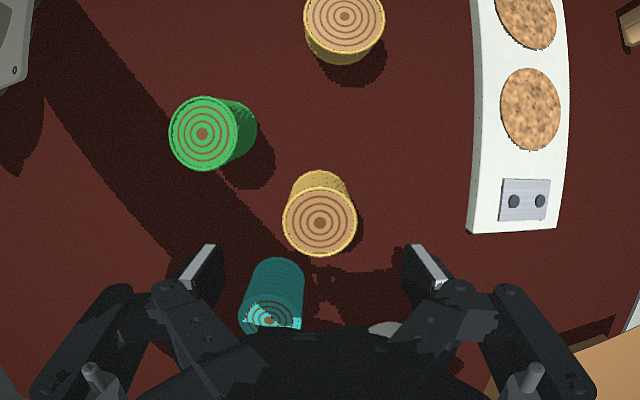

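The wrist view shows the gold tin_66 top at (320,222) between the finger pads. The green one is at (202,133), the turquoise at (270,310) further toward −y, and the tin_44 top at (344,17). I'll refine with the fisheye model.

```bash
cat >> h.py <<'E'
def wz(c,u,v,z):
    K,V=np.array(c['K']),np.array(c['view']); R=V[:3,:3]; o=-R.T@V[:3,3]
    q=np.array([(u-K[0,2])/K[0,0],(v-K[1,2])/K[1,1]]); r=np.hypot(*q)
    d=R.T@np.r_[q/r*np.sin(r),np.cos(r)]; return o+d*(z-o[2])/d[2]
E
python3 - <<'E'
from h import *
c=camera('wrist')
for n,u,v,z in(('66',320,222,.066),('44',344,17,.044),('pad4',530,108,.021)): print(n,wz(c,u,v,z))
print(get_obs()['eef_pos'],get_obs()['tool_rot'])
E
```

```text
66 [ 0.44047786 -0.24116099  0.066     ]
44 [ 0.45721139 -0.09948884  0.044     ]
pad4 [ 0.63245108 -0.15131343  0.021     ]
[ 0.43734183 -0.24060009  0.12099351] [ 7.06770954e-01  7.07441218e-01 -3.55941507e-04 -1.27084108e-03]
```

Request:
drive_tool(
  increments=[
    [[1, 0, -30], [0, 0, 0], 1],
    [[0, 0, -35], [0, 0, 0], 1],
    [[0, 0, -30], [0, 0, 0], 1],
    [[0, 0, 0], [0, 0, 0], 1],
    [[0, 0, 0], [0, 0, 0], 0],
    [[0, 0, 0], [0, 0, 0], 0],
    [[0, 0, 0], [0, 0, 0], 0],
    [[0, 0, 0], [0, 0, 0], 0],
  ],
)

```text
clock: 2.8
eef_pos: [0.4415, -0.2426, 0.0297]
tool_rot: [0.707, 0.707, 0.001, 0.003]
ft_force: [-0.7, -1.0, 4.7]
grip_width: 0.0487
grasp_force: 61.5
```

Request:
drive_tool(
  increments=[
    [[0, 0, 20], [0, 0, 0], 0],
    [[0, 0, 35], [0, 0, 0], 0],
    [[10, 10, 35], [0, 0, 0], 0],
    [[28, 28, 0], [0, 0, 0], 0],
    [[28, 28, 0], [0, 0, 0], 0],
    [[28, 28, 0], [0, 0, 0], 0],
    [[28, 28, 0], [0, 0, 0], 0],
    [[28, 28, 0], [0, 0, 0], 0],
  ],
)

```text
clock: 3.47
eef_pos: [0.5912, -0.0898, 0.1191]
tool_rot: [0.707, 0.707, 0.001, 0.002]
ft_force: [1.2, -1.3, -1.3]
grip_width: 0.0491
grasp_force: 62.3
```

Request:
drive_tool(
  increments=[
    [[25, 23, 0], [0, 0, 0], 0],
    [[15, 12, 0], [0, 0, 0], 0],
    [[0, 0, -20], [0, 0, 0], 0],
    [[0, 0, -20], [0, 0, 0], 0],
    [[0, 0, 0], [0, 0, 0], 0],
    [[0, 0, 0], [0, 0, 0], 0],
  ],
)

```text
clock: 3.97
eef_pos: [0.6284, -0.0559, 0.0767]
tool_rot: [0.707, 0.707, -0.0, -0.001]
ft_force: [-0.3, -0.8, -1.1]
grip_width: 0.049
grasp_force: 62.3
```

Request:
drive_tool(
  increments=[
    [[1, 0, -12], [0, 0, 0], 0],
    [[0, 0, -9], [0, 0, 0], 0],
    [[0, 0, -3], [0, 0, 0], 0],
    [[0, 0, 0], [0, 0, 0], 0],
    [[0, 0, 0], [0, 0, 0], 0],
  ],
)

```text
clock: 4.38
eef_pos: [0.6298, -0.0562, 0.0523]
tool_rot: [0.707, 0.707, -0.0, -0.0]
ft_force: [-0.6, 0.5, -1.7]
grip_width: 0.0491
grasp_force: 62.3
```

Request:
drive_tool(
  increments=[
    [[0, 0, -2], [0, 0, 0], 0],
    [[0, 0, 0], [0, 0, 0], 0],
    [[0, 0, 0], [0, 0, 0], 0],
  ],
)

```text
clock: 4.63
eef_pos: [0.6304, -0.0561, 0.0508]
tool_rot: [0.707, 0.707, 0.0, 0.0]
ft_force: [1.2, -0.3, -0.6]
grip_width: 0.0485
grasp_force: 62.7
```

Request:
drive_tool(
  increments=[
    [[0, 0, -2], [0, 0, 0], 0],
    [[0, 0, 0], [0, 0, 0], 0],
    [[0, 0, 0], [0, 0, 0], 0],
  ],
)

```text
clock: 4.88
eef_pos: [0.6304, -0.056, 0.0506]
tool_rot: [0.707, 0.707, 0.001, 0.001]
ft_force: [-3.9, 0.4, 9.7]
grip_width: 0.0485
grasp_force: 63.5
```

Contact at the expected height. Release and rise.

Request:
drive_tool(
  increments=[
    [[0, 0, 0], [0, 0, 0], 1],
    [[0, 0, 0], [0, 0, 0], 1],
    [[0, 0, 0], [0, 0, 0], 1],
    [[0, 0, 20], [0, 0, 0], 1],
    [[0, 0, 35], [0, 0, 0], 1],
    [[-14, 0, 35], [0, 0, 0], 1],
    [[-40, -11, 0], [0, 0, 0], 1],
    [[-40, -11, 0], [0, 0, 0], 1],
  ],
)

```text
clock: 5.55
eef_pos: [0.5386, -0.0781, 0.1409]
tool_rot: [0.706, 0.708, 0.002, 0.003]
ft_force: [-0.2, -0.6, 0.9]
grip_width: 0.0857
grasp_force: 0.0
```

Request:
drive_tool(
  increments=[
    [[-40, -11, 0], [0, 0, 0], 1],
    [[-30, -11, 0], [0, 0, 0], 1],
    [[-10, 0, 0], [0, 0, 0], 1],
    [[0, 0, 0], [0, 0, 0], 1],
  ],
)

```text
clock: 5.88
eef_pos: [0.4533, -0.1002, 0.1383]
tool_rot: [0.707, 0.707, -0.0, -0.001]
ft_force: [0.9, -0.5, 0.5]
grip_width: 0.0851
grasp_force: 0.0
```

```bash
python3 - <<'E'
from m import *
s=camera('scene');w=camera('wrist');o=get_obs();print(o['eef_pos'],o['tool_rot'],o['clock'])
save('w2',np.hstack([w['image'],s['image'][100:290,200:440].repeat(2,0)[:400,:]] if 0 else [w['image']]))
c=s['image'][130:280,220:440]; save('s2',cv2.resize(c,(660,450),interpolation=3))
E
```

```text
[ 0.4571227  -0.10012284  0.13875725] [7.06880057e-01 7.07332640e-01 6.90845083e-04 8.02803806e-04] 5.9833
```

View pics/w2.png

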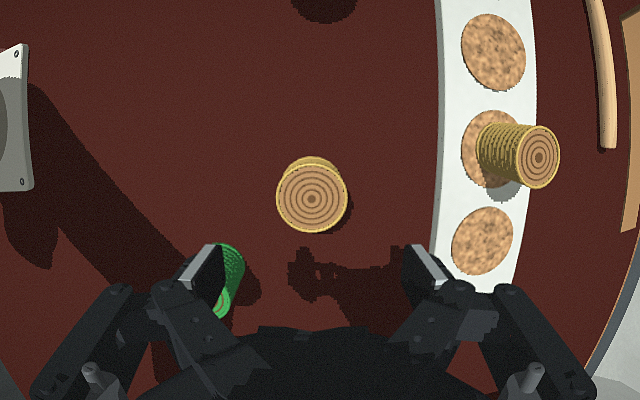

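The wrist view shows the tin_66 upright in the middle of pad_3, with its top at (538,158). Tin_44 is centred ahead at (312,198), and the green one is clear at (225,280).

Request:
drive_tool(
  increments=[
    [[0, 1, -30], [0, 0, 0], 1],
    [[0, 0, -35], [0, 0, 0], 1],
    [[0, 0, -35], [0, 0, 0], 1],
    [[0, 0, -25], [0, 0, 0], 1],
    [[0, 0, 0], [0, 0, 0], 1],
    [[0, 0, 0], [0, 0, 0], 1],
  ],
)

```text
clock: 6.48
eef_pos: [0.4562, -0.0984, 0.0121]
tool_rot: [0.706, 0.708, -0.001, -0.001]
ft_force: [-0.4, -0.4, 0.7]
grip_width: 0.0854
grasp_force: 0.0
```

Request:
drive_tool(
  increments=[
    [[0, 0, 0], [0, 0, 0], 0],
    [[0, 0, 0], [0, 0, 0], 0],
    [[0, 0, 0], [0, 0, 0], 0],
    [[0, 0, 0], [0, 0, 0], 0],
    [[0, 0, 0], [0, 0, 0], 0],
  ],
)

```text
clock: 6.9
eef_pos: [0.4584, -0.0994, 0.0155]
tool_rot: [0.707, 0.707, 0.002, 0.002]
ft_force: [0.6, -0.7, 6.2]
grip_width: 0.0565
grasp_force: 64.0
```

Request:
drive_tool(
  increments=[
    [[0, 0, 20], [0, 0, 0], 0],
    [[0, -10, 35], [0, 0, 0], 0],
    [[10, -12, 20], [0, 0, 0], 0],
    [[37, -12, 0], [0, 0, 0], 0],
    [[37, -10, 0], [0, 0, 0], 0],
    [[37, -8, 0], [0, 0, 0], 0],
    [[32, 0, 0], [0, 0, 0], 0],
    [[20, 0, 0], [0, 0, 0], 0],
  ],
)

```text
clock: 7.57
eef_pos: [0.6325, -0.1517, 0.0892]
tool_rot: [0.707, 0.707, 0.001, 0.002]
ft_force: [0.7, 0.3, -0.5]
grip_width: 0.0565
grasp_force: 64.2
```

Request:
drive_tool(
  increments=[
    [[0, 0, -20], [0, 0, 0], 0],
    [[0, 0, -20], [0, 0, 0], 0],
    [[0, 0, -8], [0, 0, 0], 0],
    [[0, 0, 0], [0, 0, 0], 0],
    [[0, 0, 0], [0, 0, 0], 0],
  ],
)

```text
clock: 7.98
eef_pos: [0.6286, -0.151, 0.0406]
tool_rot: [0.707, 0.707, -0.0, -0.0]
ft_force: [0.2, -0.6, -0.5]
grip_width: 0.0562
grasp_force: 64.1
```

Request:
drive_tool(
  increments=[
    [[2, 0, -2], [0, 0, 0], 0],
    [[0, 0, -2], [0, 0, 0], 0],
    [[0, 0, 0], [0, 0, 0], 0],
    [[0, 0, 0], [0, 0, 0], 0],
  ],
)

```text
clock: 8.32
eef_pos: [0.6311, -0.1511, 0.0369]
tool_rot: [0.707, 0.707, 0.0, 0.0]
ft_force: [-0.1, 0.1, -0.9]
grip_width: 0.0564
grasp_force: 64.1
```

Request:
drive_tool(
  increments=[
    [[0, 0, -1.5], [0, 0, 0], 0],
    [[0, 0, 0], [0, 0, 0], 0],
    [[0, 0, 0], [0, 0, 0], 0],
  ],
)

```text
clock: 8.57
eef_pos: [0.6313, -0.1511, 0.0366]
tool_rot: [0.707, 0.707, 0.0, 0.001]
ft_force: [-2.0, 1.5, 6.0]
grip_width: 0.0564
grasp_force: 64.8
```

Request:
drive_tool(
  increments=[
    [[0, 0, 0], [0, 0, 0], 1],
    [[0, 0, 0], [0, 0, 0], 1],
    [[0, 0, 0], [0, 0, 0], 1],
    [[0, 0, 20], [0, 0, 0], 1],
    [[0, 0, 38], [0, 0, 0], 1],
    [[0, 0, 40], [0, 0, 0], 1],
    [[-15, 15, 30], [0, 0, 0], 1],
    [[-24, 32, 10], [0, 0, 0], 1],
  ],
)

```text
clock: 9.23
eef_pos: [0.5964, -0.1071, 0.1783]
tool_rot: [0.708, 0.706, 0.003, 0.005]
ft_force: [1.0, 1.9, 0.8]
grip_width: 0.0854
grasp_force: 0.0
```

Request:
drive_tool(
  increments=[
    [[-24, 32, 0], [0, 0, 0], 1],
    [[-24, 32, 0], [0, 0, 0], 1],
    [[-24, 32, 0], [0, 0, 0], 1],
    [[-24, 32, 0], [0, 0, 0], 1],
    [[-24, 32, 0], [0, 0, 0], 1],
    [[-20, 32, 0], [0, 0, 0], 1],
    [[-5, 32, 0], [0, 0, 0], 1],
    [[0, 4, 0], [0, 0, 0], 1],
  ],
)

```text
clock: 9.9
eef_pos: [0.4454, 0.128, 0.1732]
tool_rot: [0.705, 0.709, 0.001, -0.001]
ft_force: [0.1, 0.7, 0.5]
grip_width: 0.0856
grasp_force: 0.0
```

Request:
drive_tool(
  increments=[
    [[0, 0, 0], [0, 0, 0], 1],
    [[0, 0, 0], [0, 0, 0], 1],
  ],
)

```text
clock: 10.07
eef_pos: [0.4472, 0.124, 0.1728]
tool_rot: [0.706, 0.708, -0.0, 0.0]
ft_force: [-0.5, -0.0, 0.5]
grip_width: 0.0856
grasp_force: 0.0
```

```bash
python3 - <<'E'
from m import *
w=camera('wrist');o=get_obs();print(o['eef_pos'],o['tool_rot'],o['clock']); save('w3',w['image'])
g=lambda p:0
for s in silhouettes('tin_90',w): print(s['conf'],s['bbox'])
E
```

```text
[0.44733979 0.12341807 0.17275015] [ 7.06957581e-01  7.07255900e-01 -1.48852387e-04  2.21297620e-04] 10.1167
0.65 [282.1, 0.0, 359.8, 65.7]
0.65 [454.7, 340.8, 485.4, 371.7]
0.56 [445.5, 356.9, 465.9, 379.3]
0.55 [270.4, 151.5, 352.8, 243.6]
```

View pics/w3.png

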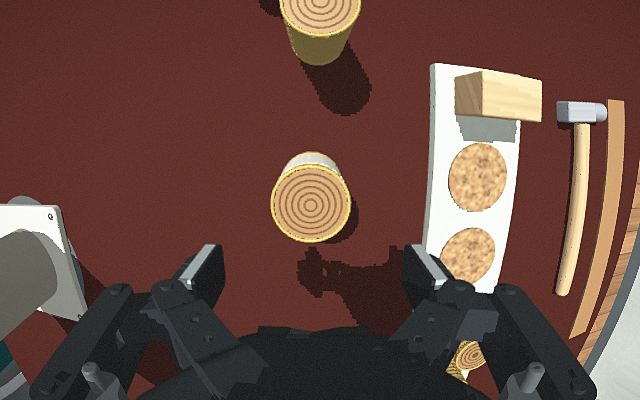

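Tin_90, with its white label, is centred between the pads at (311,205). Descend and grip.

Request:
drive_tool(
  increments=[
    [[0, 1, -30], [0, 0, 0], 1],
    [[0, 0, -38], [0, 0, 0], 1],
    [[0, 0, -35], [0, 0, 0], 1],
    [[0, 0, -25], [0, 0, 0], 1],
    [[0, 0, 0], [0, 0, 0], 1],
    [[0, 0, 0], [0, 0, 0], 1],
  ],
)

```text
clock: 10.67
eef_pos: [0.4461, 0.1235, 0.0438]
tool_rot: [0.708, 0.707, -0.002, -0.001]
ft_force: [-0.7, -0.3, 0.5]
grip_width: 0.0854
grasp_force: 0.0
```

Request:
drive_tool(
  increments=[
    [[0, 0, 0], [0, 0, 0], 0],
    [[0, 0, 0], [0, 0, 0], 0],
    [[0, 0, 0], [0, 0, 0], 0],
    [[0, 0, 0], [0, 0, 0], 0],
    [[0, 0, 0], [0, 0, 0], 0],
  ],
)

```text
clock: 11.08
eef_pos: [0.449, 0.1253, 0.0471]
tool_rot: [0.707, 0.707, 0.002, 0.001]
ft_force: [0.1, -0.6, 6.7]
grip_width: 0.0608
grasp_force: 65.3
```

Request:
drive_tool(
  increments=[
    [[0, 0, 20], [0, 0, 0], 0],
    [[0, 0, 35], [0, 0, 0], 0],
    [[12, -6, 20], [0, 0, 0], 0],
    [[36, -16, 0], [0, 0, 0], 0],
    [[36, -17, 0], [0, 0, 0], 0],
    [[36, -17, 0], [0, 0, 0], 0],
    [[36, -17, 0], [0, 0, 0], 0],
    [[24, -12, 0], [0, 0, 0], 0],
  ],
)

```text
clock: 11.75
eef_pos: [0.6304, 0.0383, 0.1206]
tool_rot: [0.707, 0.707, 0.001, 0.001]
ft_force: [0.1, 0.5, -2.0]
grip_width: 0.0607
grasp_force: 66.0
```

Request:
drive_tool(
  increments=[
    [[0, 0, -20], [0, 0, 0], 0],
    [[0, 0, -20], [0, 0, 0], 0],
    [[0, 0, -8], [0, 0, 0], 0],
    [[0, 0, 0], [0, 0, 0], 0],
    [[0, 0, 0], [0, 0, 0], 0],
  ],
)

```text
clock: 12.17
eef_pos: [0.6267, 0.0402, 0.0722]
tool_rot: [0.707, 0.708, -0.0, -0.0]
ft_force: [0.2, 0.7, -1.7]
grip_width: 0.0609
grasp_force: 66.1
```

Request:
drive_tool(
  increments=[
    [[1, -1, -2], [0, 0, 0], 0],
    [[0, 0, -2], [0, 0, 0], 0],
    [[0, 0, -1], [0, 0, 0], 0],
    [[0, 0, 0], [0, 0, 0], 0],
    [[0, 0, 0], [0, 0, 0], 0],
  ],
)

```text
clock: 12.58
eef_pos: [0.6286, 0.0392, 0.0681]
tool_rot: [0.707, 0.707, 0.001, 0.001]
ft_force: [-1.2, -0.4, 4.2]
grip_width: 0.0608
grasp_force: 66.8
```

Request:
drive_tool(
  increments=[
    [[0, 0, 0], [0, 0, 0], 1],
    [[0, 0, 0], [0, 0, 0], 1],
    [[0, 0, 0], [0, 0, 0], 1],
    [[0, 0, 20], [0, 0, 0], 1],
    [[0, 0, 38], [0, 0, 0], 1],
    [[0, 0, 40], [0, 0, 0], 1],
    [[-14, 12, 32], [0, 0, 0], 1],
    [[-24, 32, 0], [0, 0, 0], 1],
  ],
)

```text
clock: 13.25
eef_pos: [0.5958, 0.0807, 0.2047]
tool_rot: [0.709, 0.705, 0.006, 0.005]
ft_force: [1.2, 1.3, 2.0]
grip_width: 0.0857
grasp_force: 0.0
```

Request:
drive_tool(
  increments=[
    [[-24, 32, 0], [0, 0, 0], 1],
    [[-24, 32, 0], [0, 0, 0], 1],
    [[-24, 32, 0], [0, 0, 0], 1],
    [[-24, 32, 0], [0, 0, 0], 1],
    [[-24, 32, 0], [0, 0, 0], 1],
    [[-18, 27, 0], [0, 0, 0], 1],
    [[0, 0, 0], [0, 0, 0], 1],
    [[0, 0, 0], [0, 0, 0], 1],
  ],
)

```text
clock: 13.92
eef_pos: [0.451, 0.2714, 0.1969]
tool_rot: [0.705, 0.709, 0.0, 0.0]
ft_force: [-0.5, 0.8, 0.5]
grip_width: 0.0854
grasp_force: 0.0
```

```bash
python3 - <<'E'
from m import *
w=camera('wrist');o=get_obs();print(o['eef_pos'],o['tool_rot'],o['clock']); save('w4',w['image'])
E
```

```text
[0.45180668 0.27033203 0.19680997] [ 7.06214385e-01  7.07997985e-01 -3.74131936e-05  3.06679996e-04] 13.9667
```

View pics/w4.png

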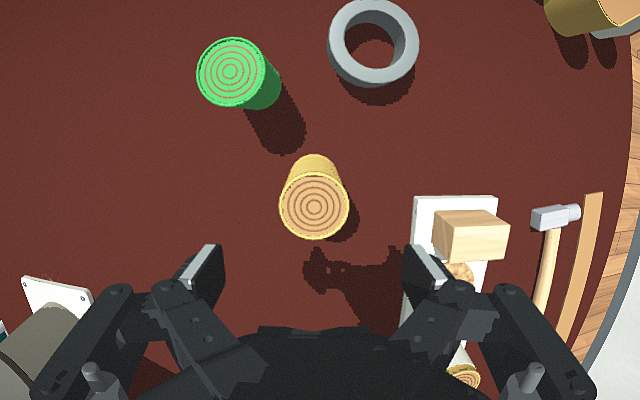

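The gold tin_115 is centred at (314,206). The green look-alike at (230,72) is well clear.

Request:
drive_tool(
  increments=[
    [[0, 0, -30], [0, 0, 0], 1],
    [[0, 0, -38], [0, 0, 0], 1],
    [[0, 0, -38], [0, 0, 0], 1],
    [[0, 0, -29], [0, 0, 0], 1],
    [[0, 0, 0], [0, 0, 0], 1],
    [[0, 0, 0], [0, 0, 0], 1],
  ],
)

```text
clock: 14.47
eef_pos: [0.4516, 0.268, 0.0605]
tool_rot: [0.708, 0.707, -0.002, -0.0]
ft_force: [-0.3, 0.4, 1.2]
grip_width: 0.0854
grasp_force: 0.0
```

Request:
drive_tool(
  increments=[
    [[0, 0, 0], [0, 0, 0], 0],
    [[0, 0, 0], [0, 0, 0], 0],
    [[0, 0, 0], [0, 0, 0], 0],
    [[0, 0, 0], [0, 0, 0], 0],
    [[0, 0, 0], [0, 0, 0], 0],
  ],
)

```text
clock: 14.88
eef_pos: [0.4538, 0.2709, 0.0644]
tool_rot: [0.707, 0.707, 0.002, 0.001]
ft_force: [-0.1, -0.3, 6.3]
grip_width: 0.0529
grasp_force: 61.7
```

Request:
drive_tool(
  increments=[
    [[0, 0, 20], [0, 0, 0], 0],
    [[0, 0, 38], [0, 0, 0], 0],
    [[0, 0, 35], [0, 0, 0], 0],
    [[20, -16, 7], [0, 0, 0], 0],
    [[30, -24, 0], [0, 0, 0], 0],
    [[30, -24, 0], [0, 0, 0], 0],
    [[30, -24, 0], [0, 0, 0], 0],
    [[30, -24, 0], [0, 0, 0], 0],
  ],
)

```text
clock: 15.55
eef_pos: [0.5934, 0.1571, 0.1632]
tool_rot: [0.707, 0.708, 0.001, 0.001]
ft_force: [0.9, 0.3, -1.8]
grip_width: 0.053
grasp_force: 62.8
```

Request:
drive_tool(
  increments=[
    [[24, -18, 0], [0, 0, 0], 0],
    [[10, -6, -5], [0, 0, 0], 0],
    [[0, 0, -30], [0, 0, 0], 0],
    [[0, 0, -30], [0, 0, 0], 0],
    [[0, 0, -8], [0, 0, 0], 0],
    [[0, 0, 0], [0, 0, 0], 0],
    [[0, 0, 0], [0, 0, 0], 0],
  ],
)

```text
clock: 16.13
eef_pos: [0.6256, 0.1345, 0.0892]
tool_rot: [0.707, 0.708, -0.0, -0.0]
ft_force: [0.0, -0.6, -0.4]
grip_width: 0.053
grasp_force: 62.7
```

Request:
drive_tool(
  increments=[
    [[0, 0, -2], [0, 0, 0], 0],
    [[0, 0, -2], [0, 0, 0], 0],
    [[0, 0, -1], [0, 0, 0], 0],
    [[0, 0, 0], [0, 0, 0], 0],
    [[0, 0, 0], [0, 0, 0], 0],
  ],
)

```text
clock: 16.55
eef_pos: [0.6264, 0.1344, 0.0849]
tool_rot: [0.707, 0.707, 0.001, 0.0]
ft_force: [-0.9, 0.4, 4.2]
grip_width: 0.0529
grasp_force: 62.8
```

Contact. Release, rise and back off toward the robot so the cameras get a clear view.

Request:
drive_tool(
  increments=[
    [[0, 0, 0], [0, 0, 0], 1],
    [[0, 0, 0], [0, 0, 0], 1],
    [[0, 0, 0], [0, 0, 0], 1],
    [[0, 0, 20], [0, 0, 0], 1],
    [[0, 0, 38], [0, 0, 0], 1],
    [[0, 0, 40], [0, 0, 0], 1],
    [[-30, 10, 20], [0, 0, 0], 1],
    [[-35, 15, 0], [0, 0, 0], 1],
  ],
)

```text
clock: 17.22
eef_pos: [0.5656, 0.159, 0.2075]
tool_rot: [0.708, 0.706, 0.005, 0.003]
ft_force: [0.1, 1.1, 1.1]
grip_width: 0.0853
grasp_force: 0.0
```

Request:
drive_tool(
  increments=[
    [[-35, 15, 0], [0, 0, 0], 1],
    [[-35, 15, 0], [0, 0, 0], 1],
    [[-35, 15, 0], [0, 0, 0], 1],
    [[-30, 15, 0], [0, 0, 0], 1],
    [[-20, 10, 0], [0, 0, 0], 1],
    [[0, 0, 0], [0, 0, 0], 1],
    [[0, 0, 0], [0, 0, 0], 1],
  ],
)

```text
clock: 17.8
eef_pos: [0.4053, 0.2294, 0.2021]
tool_rot: [0.706, 0.708, 0.0, 0.0]
ft_force: [0.3, 0.4, 0.0]
grip_width: 0.0853
grasp_force: 0.0
```

```bash
python3 - <<'E'
from m import *
s=camera('scene');t=camera('top'); o=get_obs();print(o['eef_pos'],o['clock'])
P=dict(zip(('115','90','66','44'),[(.626,.1337),(.6277,.0388),(.6294,-.0562),(.6312,-.1512)]));Dm={'115':(.054,.115),'90':(.062,.09),'66':(.05,.066),'44':(.058,.044)}
A2=lambda c,x,y,z0,z1,d:np.float32([proj(c,(x+d/2*np.cos(a),y+d/2*np.sin(a),z)) for a in A for z in(z0,z1)])
out=[]
for n,c in(('s',s),('t',t)):
    im=c['image'].copy()
    for k,(x,y) in P.items():
        d,h=Dm[k]; cv2.polylines(im,[np.int32(np.round(cv2.convexHull(A2(c,x,y,.021,.021+h,d))*8))],True,(0,0,255),1,shift=3)
    cr=im[120:270,230:430] if n=='s' else im[130:280,220:420]
    out.append(cv2.resize(cr,(400,300),interpolation=3))
    out.append(cv2.resize((c['image'][120:270,230:430] if n=='s' else c['image'][130:280,220:420]),(400,300),interpolation=3))
save('end',np.vstack([np.hstack(out[:2]),np.hstack(out[2:])]))
E
```

```text
[0.40674116 0.22897822 0.20194378] 17.9
```

View pics/end.png

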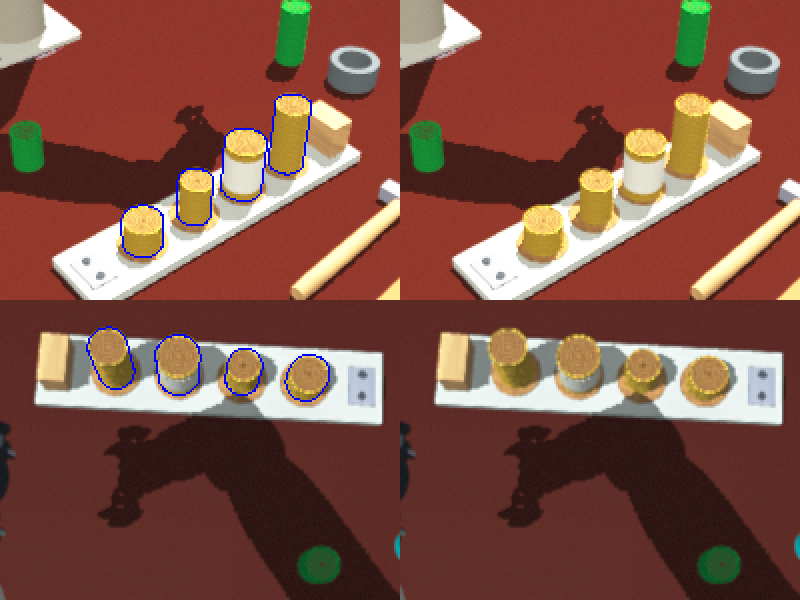

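The final picture shows all four tins upright in descending height from the block. Each matches its predicted outline at the pad centre within 1–2 px (a few mm). The gripper is clear, so I'm handing in.

```bash
python3 -c "
from workcell import job_done
print(job_done())"
```

```text
the job is handed in; nothing more can be done
None
```

The four tins stand upright on their pads in order of height (115, 90, 66 and 44 mm from the end block), all released; the jar was never approached, and the job is handed in with no verdict returned.

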